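Change the tube lamp under the key cabinet's cornice

TASK

Change the tube lamp in the spring-clip holder under the key cabinet's cornice: pull the old lamp out of its clips and lower it, without dropping it, into the empty single wooden cradle; then take the spare tube lamp of the same length (not the shorter one) from the two-place rack and press it squarely between the clips until it snaps fully home, and let go. Do not knock the cabinet, and leave everything else where it is.

Things in the scene. Friction and masses are not known exactly. Their poses are not given: they have to be found in the camera images.
- cabinet: open dark wood frame of the key cabinet, fixed, open in front and behind. Origin on the sill (z = 0) below the lamp holder; x from its front to its back, y along the cornice. Two posts of diameter 22 at x = +50, y = +-172; a rail at x = +43 to +57, z = 40 to 76. A blackened brass bayonet socket with round bulb hangs under the cornice at x = +47, y = +128, down to z = 138.
- cornice_edge (a point): middle of the lower front edge of the cabinet's cornice. In cabinet axes the edge is at x = +28, z = 215; the cornice is 400 long in y, reaches back to x = +66 and up to z = 253 (finials at its ends to 301). It leaves no room for an upright gripper over the holder: come in tilted, along the holder's z axis.
- holder: fixed lamp holder of blackened brass. Origin: centre of a seated lamp, 110 above the sill; y along that lamp. z points out, up and to the cabinet's front, 30 degrees from vertical: lamps go in along -z, out along +z. Base plate 56 (x) by 156 (y), top at z = -30. V saddles at y = +-47 (6 wide) carry the ferrules; for |y| under 43 it is free above the plate for fingers.
- clip_lip (a point): rounded lip of the sprung brass clip at the holder's +y end (another mirrors it at -y), at holder y = 57.6, z = 11.6, radius 3. It bears on the upper part of the lamp's end chamfer. Leaf 18 wide, flaring outwards above to y = 68, z = 22. Passing a lamp in or out spreads each clip about 4.5 mm and takes roughly 10 N in all; over the last 3 mm the clips draw the lamp home.
- old_lamp: the lamp to be replaced, at the start seated in the clips of the holder: opal glass tube diameter 24, with brass end ferrules diameter 26 over the last 17 mm of each end, the final 7 mm chamfered at 45 degrees to a 12 mm flat end face. Overall length 118. Origin at the centre of the tube, y along its axis; either end may go either way. About 60 g (varies).
- new_lamp: the spare lamp to fit, at the start in one or other place of the rack, identical to the old one: opal glass tube diameter 24, with brass end ferrules diameter 26 over the last 17 mm of each end, the final 7 mm chamfered at 45 degrees to a 12 mm flat end face. Overall length 118. Origin at the centre of the tube, y along its axis; either end may go either way. About 60 g (varies).
- short_lamp: a shorter lamp of the same kind in the other place of the rack, 92 long overall, 24 in diameter; too short for the clips, leave it. Origin at its centre, y along its axis.
- rack: wooden rack fixed to the sill, base board 140 (x) by 84 (y) by 12 thick, origin centre of the underside. Two places for lamps at x = +-33, lamp axis along y at z = 50. Each has two V supports at y = +-30 (8 wide, 45 across, tops at z = 51); between them, |y| under 26, it is free above the base board for the fingers.
- cradle: single wooden cradle fixed to the sill, empty at the start, base board 74 (x) by 84 (y) by 12 thick, origin centre of the underside. Two V supports like the rack's at y = +-30; a lamp lying in it has its axis along y, at x = 0, z = 50.
- door_knob: large white ceramic door knob standing on its brass rose, diameter 62, 68 high, origin centre of the underside; leave alone
- key_box: chromed key box 88 x 118 x 60 high, origin centre of the underside; leave alone
- fish_fob: wooden key fob shaped like a fish lying flat, 85 long in x, 26 wide, 10 thick, origin centre of the underside; leave alone
- spare_bulb: round spare bayonet bulb standing in an open cardboard sleeve 64 x 64, 88 high, origin centre of the underside; leave alone
- church_key: iron key lying flat, about 105 long in x, 8 thick, origin near its middle; leave alone
- wax_tin: round aluminium wax tin, diameter 52, 45 high, origin centre of the underside; leave alone

How it is judged:
By the outcome, as a careful person would: the job done as asked, in the order asked, and still so for the second after the job is handed in, with the robot touching nothing.
It also fails if it takes over 67 s, if anything falls off the work surface, if the arm or the gripper's body presses on something with over 40 N, if the wrist force passes 120 N, or if a joint passes its speed limit or range.

ROBOT

A 6-joint arm with a two-finger parallel gripper is mounted at the origin on the work surface. World frame = base frame: x ahead of the robot, y to its left, z up, the work surface at z = 0. Lengths are in m, angles in rad, forces in N, time in s.
With the tool pointing down it reaches from about 0.3 to 0.875 m from the base axis. Payload 6.4 kg.
Tool frame: the origin (TCP) lies at the very end of the fingers, on their centre line; the grasp point (between the pads) lies 19 mm behind it; z points along the fingers, y is the line along which they close (so a half turn about z gives the same grasp; the last joint's range is limited). The gripper opens to 85 mm and grips with 20 to 120 N. Pads are 22 mm wide; open, the fingers measure 114 mm over their backs; the gripper's body (76 mm by 85 mm) begins 54 mm behind the grasp point. The pads swing forward as they close: fully open they stand 13 mm farther back than shut.
Start: joints at [0.969, 0.181, 1.607, -0, 1.354, -0.206], TCP at [0.222, 0.531, 0.231] pointing down, gripper open.
Joint ranges: [-2.99, 2.99], [-0.89, 2.07], [0.3, 2.58], [-1.14, 4.28], [0, 2.63], [-3.12, 3.12]. Speed limits (rad/s): [2.57, 2.57, 3.01, 3.14, 3.14, 3.14].

INTERFACE

Orientations are given as a unit quaternion [w, x, y, z].
In Python, from bench import ctrl, imaging, status, workorder gives the robot as it stands (ctrl), with the cameras (imaging), the readings (status) and the job (workorder).
- The arm moves only by the tool jog_arm, called after "Emit:" in YAML: its name, and indented under it one key for each argument. Schema: {"type":"object","properties":{"motion":{"type":"object","properties":{"x":{"type":"array","items":{"type":"number"},"minItems":1,"maxItems":10},"y":{"type":"array","items":{"type":"number"},"minItems":1,"maxItems":10},"z":{"type":"array","items":{"type":"number"},"minItems":1,"maxItems":10},"wx":{"type":"array","items":{"type":"number"},"minItems":1,"maxItems":10},"wy":{"type":"array","items":{"type":"number"},"minItems":1,"maxItems":10},"wz":{"type":"array","items":{"type":"number"},"minItems":1,"maxItems":10},"jaw":{"type":"array","items":{"type":"number"},"minItems":1,"maxItems":10}},"additionalProperties":false,"required":["x","y","z","wx","wy","wz","jaw"]},"only":{"type":"string"},"quiet":{"type":"boolean"},"lines":{"type":"string"}},"required":["motion"],"additionalProperties":false}. motion is an object with one list for each field, all of the same length, 1 to 10, a row being the entries at one place: x, y, z (the shift in parts of the range, where 1.0 means 0.8 m), wx, wy, wz (a rotation vector in parts of the range, where 1.0 means 90 degrees), jaw (the opening from 0.0 (shut) to 1.0 (fully open)); each row is the pose to reach, as a shift and turn from the pose commanded when the call began, along the tool's axes at that moment; what a row does not reach only later rows make up. A row lasts 1/8 s, in which the tool goes at most 0.0625 m and 0.188 rad, less where a joint would pass 70% of its speed; a pose out of reach is approached as far as the arm can. The fingers move at their own pace and stop on an object; the grip force is fixed at half the most. Time passes only in rows, so rows that do not move let the fingers close. The tool returns the time, the measured TCP pose, the force, the opening and the grip force at its end. only (a regular expression) keeps the lines of the reply that match it, lines (a string "A,B") keeps lines A to B, and quiet returns only ok. No shift or turn number may pass 1 either way. Input that does not fit is refused with a message, and nothing moves.
- status.get_obs(): the state, without advancing time (a new reading comes with each control period).
- imaging.camera(name): name is "side" or "top"; returns the picture (384x512x3 uint8, blue, green, red); there is no depth.
- imaging.camera_params(name): a dict with "fovy" (degrees; the focal length in pixels is half the picture's height over the tangent of half this angle, whatever the lens; pixels are square), "cx", "cy" (the principal point, pixels), "dist" ([k1, k2, p1, p2, k3] as OpenCV has them; the pictures are not rectified), "view" (4x4, takes a point from world to camera coordinates). Camera axes: x right, y up, looking along -z (the intrinsics and any distortion apply to the point x, -y, -z); pixel columns grow to the right and rows downward; lengths in m; the calibration is good to about 2 mm. A picture is of the moment at which its call begins. camera_params takes no time and is no camera call.
- workorder.hand_in(): hands the job in; it is judged then, once.
The state is a dict: "time_s": time; "q": joint angles; "dq": joint speeds; "joint_efforts": joint torques, N m; "eef_pos": TCP position; "eef_rot": TCP orientation; "wrist_force": force on the tool from outside, world axes, zero at the start; "torque": the same for the moment, N m; "opening": opening from 0.0 (shut) to 1.0 (fully open); "grasp_force": force on a finger pad.
Only numpy, scipy, OpenCV 4.12 (cv2) and the standard library are available. Lean on these libraries where they do the work, as an engineer would, in place of code of your own. Each camera call takes 0.05 s, during which the arm holds its last target. There are 200 camera calls.

## Working session

There is one attempt and no reset: what is moved stays moved. The work goes in short steps, Python scripts to look and compute and a tool call to move; the robot and the scene stay as the last step left them, time stands still between calls to the robot, and variables do not carry over. Pictures are saved under pics/ and viewed, at most 10 in all, crops included, and the job is handed in when it is done.

```bash
ls; mkdir -p pics; python3 - <<'E'
from bench import ctrl, imaging, status, workorder
import cv2,numpy as np
np.set_printoptions(precision=4,suppress=True)
for n in("side","top"):
    im=imaging.camera(n); cv2.imwrite(f"pics/{n}0.png",im); cv2.imwrite(f"pics/{n}0v.png",cv2.resize(im,(800,600),interpolation=cv2.INTER_CUBIC)); print(n,imaging.camera_params(n))
print(status.get_obs())
E
```

```text
bench.py
pics
side {'fovy': 55.48258594897277, 'cx': 251.57020497306152, 'cy': 188.92257019460425, 'dist': array([-0.0168,  0.    ,  0.    ,  0.    ,  0.    ]), 'view': array([[-0.977 , -0.2123, -0.0188,  0.5856],
       [ 0.1185, -0.6145,  0.7799, -0.1943],
       [-0.1771,  0.7598,  0.6256, -1.0232],
       [ 0.    ,  0.    ,  0.    ,  1.    ]])}
top {'fovy': 45.433497384722045, 'cx': 257.5910562407274, 'cy': 187.61755581393507, 'dist': array([0.0038, 0.    , 0.    , 0.    , 0.    ]), 'view': array([[-0.0108, -0.9998, -0.0162,  0.0055],
       [ 0.9957, -0.0122,  0.092 , -0.6069],
       [-0.0922, -0.0151,  0.9956, -1.3914],
       [ 0.    ,  0.    ,  0.    ,  1.    ]])}
{'time_s': 0.1, 'q': array([ 0.9687,  0.1815,  1.6079,  0.    ,  1.3538, -0.2063]), 'dq': array([ 0.0009, -0.0018, -0.0021, -0.003 , -0.0008, -0.0011]), 'joint_efforts': array([  0.001 , -44.588 , -35.2235,  -0.0001,   0.0042,  -0.    ]), 'eef_pos': array([0.2214, 0.5301, 0.2305]), 'eef_rot': array([-0.0003,  0.1966,  0.9805, -0.0007]), 'wrist_force': array([-0.3775, -0.5843,  0.9957]), 'torque': array([0.0078, 0.0275, 0.0403]), 'grasp_force': 0.0, 'opening': 0.9999687070572995}
```

View pics/side0v.png

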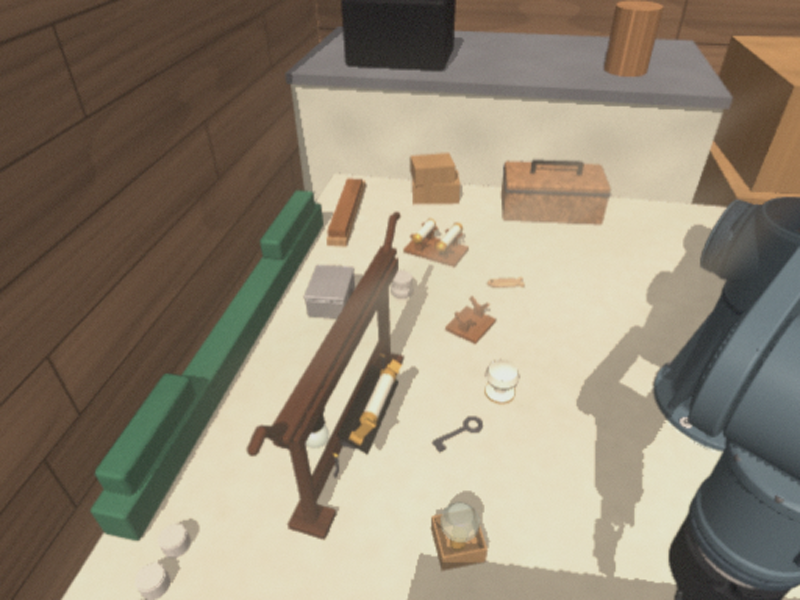

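View pics/top0v.png

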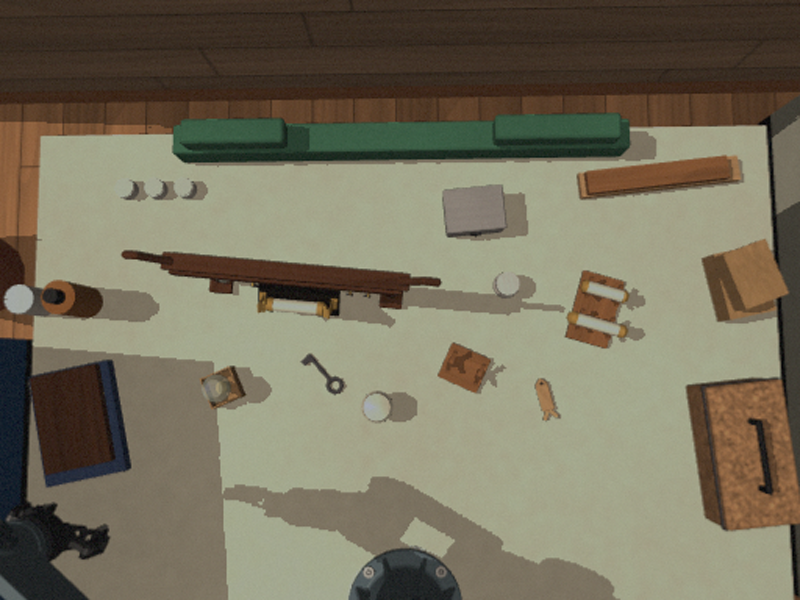

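```bash
python3 - <<'E'
import cv2,numpy as np
R={"top":[(188,193),(382,199),(298,234)],"side":[(240,257),(280,152),(302,204)]}
rows=[]
for n in R:
    im=cv2.imread(f"pics/{n}0.png"); c=[]
    for x,y in R[n]:
        c.append(cv2.resize(im[y-36:y+36,x-33:x+33],(264,288),interpolation=cv2.INTER_NEAREST))
    rows.append(np.hstack(c))
cv2.imwrite("pics/crops.png",np.vstack(rows))
E
```

```text
(no output)
```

View pics/crops.png

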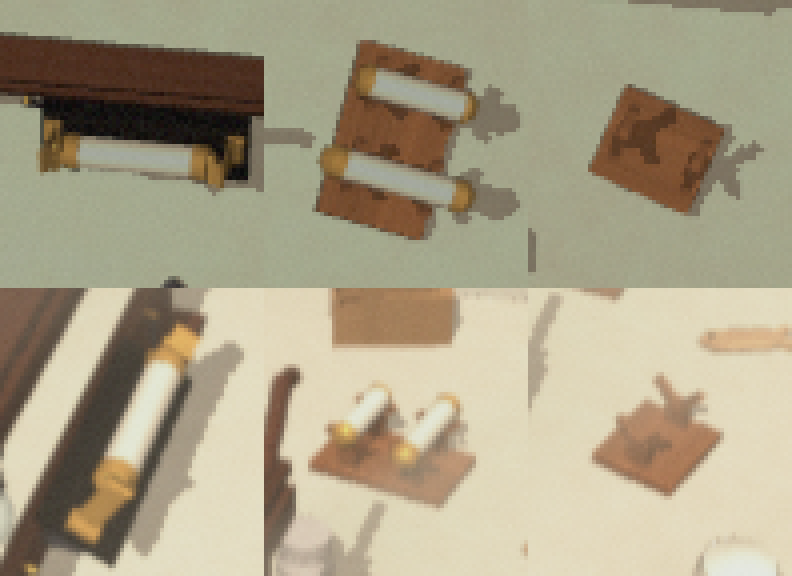

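```bash
cat > h.py <<'E'
import cv2,numpy as np
from bench import ctrl, imaging, status, workorder
from scipy.spatial.transform import Rotation as Rn
np.set_printoptions(precision=4,suppress=True)
def ray(n,uv):
    p=imaging.camera_params(n);f=192/np.tan(np.radians(p["fovy"]/2))
    K=np.array([[f,0,p["cx"]],[0,f,p["cy"]],[0,0,1]])
    q=cv2.undistortPoints(np.array([[uv]],float),K,p["dist"])[0,0]
    V=p["view"];R=V[:3,:3]
    d=R.T@np.array([q[0],-q[1],-1]);return -R.T@V[:3,3],d/np.linalg.norm(d)
def onz(n,uv,z):
    o,d=ray(n,uv);return o+d*(z-o[2])/d[2]
def tri(a,b):
    o1,d1=ray("top",a);o2,d2=ray("side",b)
    s=np.linalg.lstsq(np.c_[d1,-d2],o2-o1,rcond=None)[0]
    p,q=o1+s[0]*d1,o2+s[1]*d2;return (p+q)/2,np.linalg.norm(p-q)
def white(im,box,sat=45,val=150):
    x0,y0,x1,y1=box;h=cv2.cvtColor(im,cv2.COLOR_BGR2HSV)[y0:y1,x0:x1]
    m=((h[...,1]<sat)&(h[...,2]>val)).astype(np.uint8)
    k,l,s,c=cv2.connectedComponentsWithStats(m,connectivity=4);out=[]
    for i in range(1,k):
        if s[i,4]<60:continue
        r=cv2.minAreaRect(np.argwhere(l==i)[:,::-1].astype(np.float32))
        b=cv2.boxPoints(r)+[x0,y0];e=[b[1]-b[0],b[2]-b[1]];e=max(e,key=np.linalg.norm)
        out.append((c[i]+[x0,y0],np.array(r[0])+[x0,y0],e,r[1],s[i,4]))
    return out
E
python3 - <<'E'
from h import *
T=cv2.imread("pics/top0.png");S=cv2.imread("pics/side0.png")
for nm,im,pts in(("top",T,[(189,196),(280,196),(160,230),(382,201),(386,186)]),("side",S,[(242,250),(300,252),(282,151),(270,146),(330,170)])):
    print(nm,[(p,im[p[1],p[0]].tolist()) for p in pts])
for nm,im,boxes in(("top",T,[(165,180,212,212),(360,175,405,220)]),("side",S,[(225,225,265,285),(262,132,304,172)])):
  for b in boxes:
    for sat in(25,35):
      for w in white(im,b,sat): print(nm,sat,*w)
h=cv2.cvtColor(T,cv2.COLOR_BGR2HSV)[210:258,275:322]
m=(((h[...,0]<14)&(h[...,1]>90)).astype(np.uint8))
k,l,s,c=cv2.connectedComponentsWithStats(m);i=1+s[1:,4].argmax()
b=cv2.boxPoints(cv2.minAreaRect(np.argwhere(l==i)[:,::-1].astype(np.float32)))+[275,210]
P=np.array([onz("top",x,.009) for x in b]);print("cradle",b,P,P.mean(0),np.linalg.norm(P-np.roll(P,-1,0),axis=1))
E
```

```text
top [((189, 196), [160, 169, 166]), ((280, 196), [101, 117, 126]), ((160, 230), [143, 167, 162]), ((382, 201), [32, 54, 85]), ((386, 186), [159, 170, 166])]
side [((242, 250), [211, 230, 228]), ((300, 252), [191, 218, 227]), ((282, 151), [183, 213, 221]), ((270, 146), [209, 228, 227]), ((330, 170), [192, 219, 226])]
top 25 [188.1475 195.7213] [187.9836 195.6803] [26.0574  2.3689] (26.16482925415039, 2.444464921951294) 61
top 35 [188.1237 195.8247] [187.9662 195.8884] [26.2364  2.2814] (26.335399627685547, 3.681758165359497) 97
top 25 [382.7077 207.5692] [382.6509 207.4717] [25.2264  7.2075] (26.235868453979492, 2.472490072250366) 65
top 35 [387.3415 186.2805] [387.3761 186.4128] [21.4679  6.4404] (22.413137435913086, 3.8313052654266357) 82
top 35 [382.58 207.56] [382.5 207.5] [25.4906  7.283 ] (26.510587692260742, 3.7087347507476807) 100
side 25 [242.4444 251.679 ] [242.5 251.5] [  9.3103 -21.7241] (3.4139678478240967, 23.635162353515625) 81
side 35 [242.4609 251.5781] [242.4828 251.2069] [  9.8276 -22.931 ] (5.25225830078125, 24.948225021362305) 128
cradle [[279.8378 240.027 ]
 [289.4179 218.738 ]
 [313.8669 229.7401]
 [304.2869 251.0291]] [[ 0.4446 -0.0685  0.009 ]
 [ 0.5102 -0.0993  0.009 ]
 [ 0.4752 -0.1745  0.009 ]
 [ 0.41   -0.1435  0.009 ]] [ 0.46   -0.1214  0.009 ] [0.0724 0.0829 0.0722 0.0826]
```

```bash
python3 - <<'E'
from h import *
T=cv2.imread("pics/top0.png");S=cv2.imread("pics/side0.png")
def prof(im,c,e,L,name):
    e=np.array(e)/np.linalg.norm(e);n=np.array([-e[1],e[0]]);print(name,"normal",n)
    a=np.linspace(-L,L,41)
    for o in np.arange(-7,7.1,1):
        p=(np.array(c)+o*n+a[:,None]*e).astype(np.float32)
        v=cv2.remap(im,p[:,0][None],p[:,1][None],cv2.INTER_LINEAR)[0].mean(0);print(o,v.round().astype(int),end="; ")
    print()
prof(T,(188.1,195.8),(26.2,2.28),9,"hT")
prof(T,(382.6,207.5),(25.4,7.28),6,"rT")
prof(S,(242.46,251.4),(9.8,-22.9),8,"hS")
prof(S,(282.5,151.),(25,-33),4,"rS")
h=cv2.cvtColor(T,cv2.COLOR_BGR2HSV)[165:228,355:408]
m=(((h[...,0]<14)&(h[...,1]>90)).astype(np.uint8))
m=cv2.morphologyEx(m,cv2.MORPH_OPEN,np.ones((3,3)))
k,l,s,c=cv2.connectedComponentsWithStats(m)
pts=np.argwhere((m>0))[:,::-1].astype(np.float32)
b=cv2.boxPoints(cv2.minAreaRect(pts))+[355,165]
P=np.array([onz("top",x,.009) for x in b]);print("rack",b,P,P.mean(0),np.linalg.norm(P-np.roll(P,-1,0),axis=1))
E
```

```text
hT normal [-0.0867  0.9962]
-7.0 [17 20 23]; -6.0 [16 19 23]; -5.0 [22 25 29]; -4.0 [75 88 96]; -3.0 [122 144 152]; -2.0 [142 165 164]; -1.0 [153 169 164]; 0.0 [158 169 165]; 1.0 [154 170 165]; 2.0 [144 167 164]; 3.0 [125 148 155]; 4.0 [115 136 140]; 5.0 [132 156 154]; 6.0 [142 168 164]; 7.0 [143 169 165]; 
rT normal [-0.2755  0.9613]
-7.0 [ 45  73 113]; -6.0 [ 43  72 111]; -5.0 [ 45  72 108]; -4.0 [ 73  92 112]; -3.0 [119 141 150]; -2.0 [141 164 163]; -1.0 [153 168 164]; 0.0 [159 169 164]; 1.0 [154 169 164]; 2.0 [144 166 164]; 3.0 [118 141 150]; 4.0 [ 68  91 117]; 5.0 [ 46  74 111]; 6.0 [ 47  76 117]; 7.0 [ 49  80 125]; 
hS normal [0.9194 0.3934]
-7.0 [56 64 70]; -6.0 [58 67 73]; -5.0 [76 88 96]; -4.0 [134 155 167]; -3.0 [180 207 216]; -2.0 [200 224 226]; -1.0 [210 229 227]; 0.0 [212 230 227]; 1.0 [210 230 227]; 2.0 [203 226 226]; 3.0 [186 213 222]; 4.0 [160 185 199]; 5.0 [115 132 143]; 6.0 [70 82 88]; 7.0 [60 70 75]; 
rS normal [0.7971 0.6039]
-7.0 [ 97 120 145]; -6.0 [103 128 153]; -5.0 [124 148 167]; -4.0 [140 164 180]; -3.0 [148 173 191]; -2.0 [154 181 199]; -1.0 [157 186 206]; 0.0 [158 189 207]; 1.0 [167 199 215]; 2.0 [181 213 223]; 3.0 [187 216 224]; 4.0 [183 213 222]; 5.0 [171 203 217]; 6.0 [150 179 196]; 7.0 [122 145 163]; 
rack [[361.3019 214.9434]
 [373.3396 172.8113]
 [399.7547 180.3585]
 [387.717  222.4906]] [[ 0.5195 -0.3226  0.009 ]
 [ 0.6508 -0.3643  0.009 ]
 [ 0.626  -0.4457  0.009 ]
 [ 0.4952 -0.4034  0.009 ]] [ 0.5729 -0.384   0.009 ] [0.1378 0.085  0.1375 0.0844]
```

```bash
cat >> h.py <<'E'
def pose(c,yax,tilt):
    """tool pose rotation: tool x along lamp, z down tilted about lamp axis toward cabinet back; yax lamp horizontal +y dir"""
    y=np.array([yax[0],yax[1],0]);y/=np.linalg.norm(y);x=np.cross(y,[0,0,1.])  # x ahead
    z=np.sin(tilt)*x-np.cos(tilt)*np.array([0,0,1.])
    return y,x,z
def rows(Rt,pt):
    o=status.get_obs();q=o["eef_rot"];R=Rn.from_quat([q[1],q[2],q[3],q[0]])
    print("t",o["time_s"],"d",R.inv().apply(np.array(pt)-o["eef_pos"]),"rv",(R.inv()*Rn.from_matrix(Rt)).as_rotvec(),"pos",o["eef_pos"],"q",o["q"],"F",o["wrist_force"],"op",round(o["opening"],3),"g",round(o["grasp_force"],1))
E
python3 - <<'E'
from h import *
p,e=tri((188.0,195.85),(242.8,251.4));print("old tri",p,e, "plane", onz("top",(188.0,195.85),.11),onz("side",(242.8,251.4),.11))
a=np.array([26.2,2.28])/2;c=np.array([188,195.85])
A,B=onz("top",c-a,.11),onz("top",c+a,.11);print("dir top",A-B,np.linalg.norm(A-B),np.degrees(np.arctan2(*(A-B)[:2])))
c=np.array([242.8,251.4]);a=np.array([9.8,-22.9])/2
A,B=onz("side",c-a,.11),onz("side",c+a,.11);print("dir side",A-B,np.degrees(np.arctan2(*(A-B)[:2])))
a=np.array([25.4,7.28])/2;c=np.array([382.55,207.5]);A,B=onz("top",c-a,.05),onz("top",c+a,.05)
print("new",(A+B)/2,A-B,np.degrees(np.arctan2(*(A-B)[:2])))
a=np.array([21.47,6.44])/2;c=np.array([387.35,186.35]);A,B=onz("top",c-a,.05),onz("top",c+a,.05)
print("short",(A+B)/2,A-B,np.degrees(np.arctan2(*(A-B)[:2])))
# cornice edge direction in side/top: brown-vs-light lower edge
o,d=ray("top",(0,0));print("campos",o)
E
```

```text
old tri [0.5764 0.1986 0.1208] 0.0008740466925758545 plane [0.5777 0.2005 0.11  ] [0.5786 0.1894 0.11  ]
dir top [0.0076 0.0766 0.    ] 0.07701736696209414 5.655526749575524
dir side [0.0067 0.0784 0.    ] 4.847150919033547
new [ 0.54   -0.3786  0.05  ] [ 0.0229  0.0756 -0.    ] 16.835610009608523
short [ 0.6039 -0.3954  0.05  ] [0.0204 0.0641 0.    ] 17.672752651957637
campos [ 0.476  -0.023   1.4412]
```

```bash
python3 - <<'E'
from h import *
T=cv2.imread("pics/top0.png");S=cv2.imread("pics/side0.png")
def al(im,c,e,name,w=2):
    e=np.array(e,float)/np.linalg.norm(e);n=np.array([-e[1],e[0]])
    print(name)
    for o in np.arange(-24,24.1,1):
        p=(np.array(c)+o*e+np.linspace(-w,w,9)[:,None]*n).astype(np.float32)
        v=cv2.remap(im,p[:,0][None],p[:,1][None],cv2.INTER_LINEAR)[0].mean(0).round().astype(int);print(int(o),*v,end="; ")
    print()
al(T,(188.0,195.85),(26.2,2.28),"hT")
al(S,(242.8,251.4),(9.8,-22.9),"hS")
al(T,(382.55,207.5),(25.4,7.28),"nT")
al(S,(288.5,150.5),(14.5,-14.2),"nS",1.5)
p=imaging.camera_params("side");V=p["view"];f=192/np.tan(np.radians(p["fovy"]/2))
def pr(P):
    c=V[:3,:3]@P+V[:3,3];return p["cx"]+f*c[0]/-c[2],p["cy"]-f*c[1]/-c[2]
print(pr(np.array([.54,-.3786,.05])),pr(np.array([.54+.0121,-.3786+.0403,.05])),pr(np.array([.54-.0121,-.3786-.0403,.05])))
d=np.array([.0966,.995,0])*.042;c=np.array([.5777,.2005,.11]);print(pr(c+d),pr(c),pr(c-d))
for b in[(0.4446,-.0685,.009),(.5102,-.0993,.009),(.4752,-.1745,.009),(.41,-.1435,.009)]:print("cr",pr(np.array(b)))
E
```

```text
hT
-24 116 148 152; -23 57 86 103; -22 40 72 94; -21 39 71 94; -20 47 90 116; -19 43 83 109; -18 47 91 120; -17 60 115 152; -16 60 116 154; -15 62 116 153; -14 105 136 150; -13 148 166 163; -12 151 168 165; -11 150 168 164; -10 151 169 164; -9 151 169 164; -8 151 168 164; -7 151 168 164; -6 151 169 165; -5 152 169 165; -4 151 168 164; -3 152 168 164; -2 151 168 165; -1 151 169 165; 0 150 168 164; 1 152 169 165; 2 152 169 165; 3 151 169 165; 4 151 168 164; 5 151 169 165; 6 152 168 165; 7 152 169 165; 8 153 170 165; 9 153 169 165; 10 151 168 165; 11 151 168 164; 12 151 168 164; 13 151 169 165; 14 119 151 161; 15 71 122 156; 16 62 118 156; 17 59 116 154; 18 46 89 118; 19 56 110 143; 20 51 99 131; 21 40 76 101; 22 37 66 88; 23 30 59 78; 24 23 42 56; 
hS
-24 81 136 176; -23 82 137 176; -22 83 139 179; -21 87 149 194; -20 90 157 204; -19 85 146 187; -18 84 142 180; -17 89 155 198; -16 92 159 207; -15 95 161 208; -14 119 176 212; -13 169 208 221; -12 202 226 225; -11 208 228 226; -10 209 229 227; -9 209 228 227; -8 208 228 227; -7 208 228 227; -6 208 228 227; -5 208 229 227; -4 208 228 227;
[... 1949 characters left out ...]
 189 217 226; 23 189 217 226; 24 188 217 226; 
(np.float64(288.05210772739747), np.float64(151.4071301473145)) (np.float64(283.29991493774514), np.float64(156.93824049728732)) (np.float64(292.6114893525999), np.float64(146.1004340571338))
(np.float64(236.39742448064635), np.float64(267.7094727117093)) (np.float64(242.0991788919839), np.float64(254.83367561369286)) (np.float64(247.42261635663564), np.float64(242.81220016702346))
cr (np.float64(304.20718609797177), np.float64(218.33626483163386))
cr (np.float64(284.8946766553292), np.float64(209.2281278087633))
cr (np.float64(298.3545783413916), np.float64(195.94950676576278))
cr (np.float64(317.11241798557177), np.float64(204.30709304674374))
```

```bash
cat >> h.py <<'E'
def lamp(n,uv,z,yax,r=.012):
    """axis point whose nearest surface point is seen at uv, axis at height z"""
    y=np.array([*yax[:2],0]);y/=np.linalg.norm(y);o,d=ray(n,uv);m=-d-y*(-d@y);m/=np.linalg.norm(m)
    return onz(n,uv,z+r*m[2])-r*m
E
python3 - <<'E'
from h import *
Y=np.array([.097,.995,0]);e=np.array([26.2,2.28])/26.3;c=np.array([188.0,195.85])
for n,c,e,l in(("top",c,e,(-14.0,14.35)),("side",np.array([242.8,251.4]),np.array([9.8,-22.9])/24.9,(-13.3,13.35))):
  for z in(.107,.11,.113):
    A,B=[lamp(n,c+e*k,z,Y) for k in l];print(n,z,(A+B)/2,np.linalg.norm(A-B),np.degrees(np.arctan2(*(A-B)[:2])))
Y=np.array([.29,.957,0])
for n,c,e,l in(("top",np.array([382.55,207.5]),np.array([25.4,7.28])/26.42,(-13.9,14.1)),("side",np.array([288.5,150.5]),np.array([14.5,-14.2])/20.3,(-6.5,7.4))):
    A,B=[lamp(n,c+e*k,.05,Y) for k in l];print(n,(A+B)/2,np.linalg.norm(A-B),np.degrees(np.arctan2(*(A-B)[:2])))
E
```

```text
top 0.107 [0.5777 0.1985 0.107 ] 0.08245923644395993 5.65631430905079
top 0.11 [0.5774 0.198  0.11  ] 0.08227214797653266 5.656316111558329
top 0.113 [0.5772 0.1975 0.113 ] 0.08208505950910545 5.65631792228235
side 0.107 [0.5801 0.1947 0.107 ] 0.08325785172539818 4.835157886428506
side 0.11 [0.5794 0.1973 0.11  ] 0.08289283777697684 4.835105029235981
side 0.113 [0.5786 0.1999 0.113 ] 0.0825278238286268 4.835051704477276
top [ 0.5407 -0.3763  0.05  ] 0.08294408335614527 16.83541630516854
side [ 0.5423 -0.3742  0.05  ] 0.07813120912392614 20.564977924684644
```

```bash
cat >> h.py <<'E'
C_old=np.array([.578,.1978,.11]);C_new=np.array([.541,-.376,.05]);C_cr=np.array([.460,-.1214,.05])
def tgt(which,out,flip=1,deep=.020,C=None):
    c,a,t={"old":(C_old,5.4,30),"new":(C_new,17.3,0),"cr":(C_cr,25.0,0)}[which]
    c=c if C is None else C
    a,t=np.radians([a,t]);y,x,z=pose(c,(np.sin(a),np.cos(a)),t)
    X=flip*y;R=np.c_[X,np.cross(z,X),z];rows(R,c+z*(deep-out));return R,c
E
python3 -c "
from h import *
tgt('old',.15);tgt('old',.0)"
```

```text
t 0.1 d [-0.3951 -0.1884  0.008 ] rv [-0.4523 -0.3312  1.2388] pos [0.2214 0.5301 0.2305] q [ 0.9687  0.1815  1.6079  0.      1.3538 -0.2063] F [-0.3775 -0.5843  0.9957] op 1.0 g 0.0
t 0.1 d [-0.4668 -0.166   0.1379] rv [-0.4523 -0.3312  1.2388] pos [0.2214 0.5301 0.2305] q [ 0.9687  0.1815  1.6079  0.      1.3538 -0.2063] F [-0.3775 -0.5843  0.9957] op 1.0 g 0.0
```

Units first: shifts go in shares of 0.8 m and turns go in shares of 90 degrees. So -0.395 m / 0.8 = -0.4938, -0.05 m / 0.8 = -0.0625, 1.239 rad / 1.5708 = 0.7888.

Emit:
jog_arm:
  motion: {"x": [-0.125,-0.4938,-0.4938,-0.4938,-0.4938,-0.4938,-0.4938,-0.4938,-0.4938,-0.4938],"y": [-0.0625,-0.235,-0.235,-0.235,-0.235,-0.235,-0.235,-0.235,-0.235,-0.235],"z": [-0.0625,-0.025,-0.025,-0.025,-0.025,-0.025,-0.025,0.01,0.01,0.01],"wx": [0,-0.2878,-0.2878,-0.2878,-0.2878,-0.2878,-0.2878,-0.2878,-0.2878,-0.2878],"wy": [0,-0.2107,-0.2107,-0.2107,-0.2107,-0.2107,-0.2107,-0.2107,-0.2107,-0.2107],"wz": [0.191,0.7888,0.7888,0.7888,0.7888,0.7888,0.7888,0.7888,0.7888,0.7888],"jaw": [0.65,0.65,0.65,0.65,0.65,0.65,0.65,0.65,0.65,0.65]}

```text
time_s: 1.35
eef_pos: [0.5137, 0.2054, 0.2239]
eef_rot: [0.191, 0.714, 0.651, 0.175]
wrist_force: [-0.7, 0.8, 0.7]
opening: 0.651
grasp_force: 0.0
```

```bash
python3 -c "
from h import *
tgt('old',.05)"
```

```text
t 1.35 d [-0.0017 -0.0009  0.101 ] rv [ 0.0003 -0.0019  0.0009] pos [0.5137 0.2054 0.2239] q [ 0.2684 -0.1343  2.035  -0.2574  0.7617  0.5048] F [-0.7384  0.8187  0.7489] op 0.651 g 0.0
```

Emit:
jog_arm:
  motion: {"x": [-0.0025,-0.0025,-0.0025],"y": [-0.0013,-0.0013,-0.0013],"z": [0.0625,0.1263,0.1263],"wx": [0,0,0],"wy": [0,0,0],"wz": [0,0,0],"jaw": [0.65,0.65,0.65]}

```text
time_s: 1.72
eef_pos: [0.5615, 0.198, 0.1312]
eef_rot: [0.189, 0.715, 0.651, 0.171]
wrist_force: [-1.1, -0.9, 0.4]
opening: 0.65
grasp_force: 0.0
```

```bash
python3 - <<'E'
from h import *
tgt('old',0)
a=imaging.camera("top");b=imaging.camera("side")
f=lambda im,x,y:cv2.resize(im[y-50:y+50,x-45:x+45],(396,440),interpolation=cv2.INTER_CUBIC)
cv2.imwrite("pics/g1.png",np.hstack([f(a,188,190),f(b,245,250)]))
E
```

```text
t 1.725 d [0.0014 0.0039 0.0466] rv [-0.007   0.0009  0.0012] pos [0.5615 0.198  0.1312] q [ 0.2243  0.1075  2.0102 -0.3022  0.5499  0.5378] F [-1.0697 -0.9439  0.3905] op 0.65 g 0.0
```

View pics/g1.png

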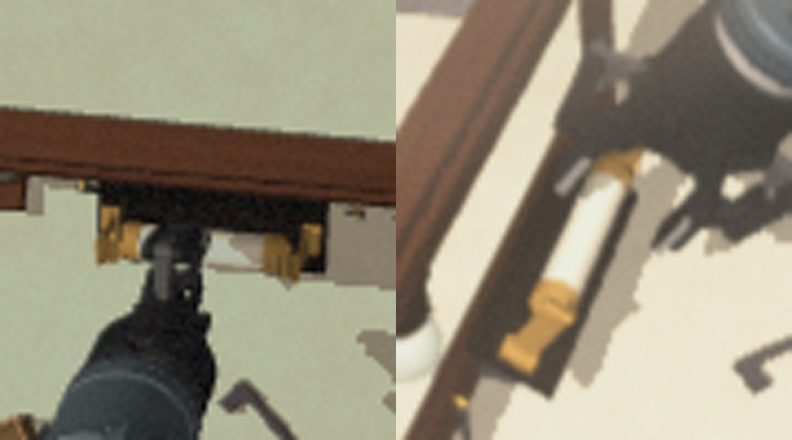

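The gripper straddles the tube (top-crop ~(180,240)) with a finger on each side; the lamp still sits in its clips. Going down.

Emit:
jog_arm:
  motion: {"x": [0,0],"y": [0,0],"z": [0,0],"wx": [0,0],"wy": [0,0],"wz": [0,0],"jaw": [0.65,0.65]}

```text
time_s: 2.08
eef_pos: [0.5637, 0.199, 0.1381]
eef_rot: [0.192, 0.714, 0.65, 0.177]
wrist_force: [0.3, -0.5, 0.5]
opening: 0.645
grasp_force: 0.0
```

```bash
python3 -c "
from h import *
tgt('old',0)"
```

```text
t 2.075 d [ 0.0001 -0.0019  0.0515] rv [ 0.0044 -0.0027 -0.0008] pos [0.5637 0.199  0.1381] q [ 0.225   0.0965  2.0097 -0.3026  0.5494  0.5389] F [ 0.2563 -0.5157  0.495 ] op 0.645 g 0.0
```

In the tool's units: 0.05 m / 0.8 = 0.0625, 0.04 m / 0.8 = 0.05.

Emit:
jog_arm:
  motion: {"x": [0,0,0,0,0],"y": [0,-0.0013,-0.0013,-0.0013,-0.0013],"z": [0.025,0.05,0.0625,0.0625,0.0625],"wx": [0,0,0,0,0],"wy": [0,0,0,0,0],"wz": [0,0,0,0,0],"jaw": [0.65,0.65,0.65,0.65,0.65]}

```text
time_s: 2.7
eef_pos: [0.5872, 0.1963, 0.0925]
eef_rot: [0.191, 0.714, 0.65, 0.175]
wrist_force: [0.4, 0.1, -0.1]
opening: 0.648
grasp_force: 0.0
```

```bash
python3 -c "
from h import *
tgt('old',0)"
```

```text
t 2.7 d [0.0007 0.0007 0.0002] rv [ 0.0016 -0.0015 -0.0009] pos [0.5872 0.1963 0.0925] q [ 0.2082  0.2234  1.9776 -0.3411  0.4579  0.5727] F [ 0.4128  0.1096 -0.1203] op 0.648 g 0.0
```

Emit:
jog_arm:
  motion: {"x": [0,0,0,0],"y": [0,0,0,0],"z": [0,0,0,0],"wx": [0,0,0,0],"wy": [0,0,0,0],"wz": [0,0,0,0],"jaw": [0.35,0.3,0.3,0.3]}

```text
time_s: 3.2
eef_pos: [0.5876, 0.1962, 0.0922]
eef_rot: [0.191, 0.714, 0.65, 0.175]
wrist_force: [1.5, -0.1, 1.7]
opening: 0.301
grasp_force: 0.9
```

Emit:
jog_arm:
  motion: {"x": [0,0,0,0,0],"y": [0,0,0,0,0],"z": [0,0,0,0,0],"wx": [0,0,0,0,0],"wy": [0,0,0,0,0],"wz": [0,0,0,0,0],"jaw": [0.2,0.0,0.0,0.0,0.0]}

```text
time_s: 3.82
eef_pos: [0.5881, 0.1962, 0.0928]
eef_rot: [0.192, 0.714, 0.65, 0.176]
wrist_force: [1.0, -1.0, 5.4]
opening: 0.262
grasp_force: 58.5
```

```bash
python3 -c "
from h import *
tgt('old',0)"
```

```text
t 3.825 d [ 0.0007 -0.0003 -0.0001] rv [ 0.003  -0.0018 -0.0012] pos [0.5881 0.1962 0.0928] q [ 0.2077  0.2241  1.9766 -0.3415  0.4568  0.573 ] F [ 0.961  -0.9579  5.3583] op 0.262 g 58.5
```

In the tool's units: -0.15 m / 0.8 = -0.1875, -0.12 m / 0.8 = -0.15.

Emit:
jog_arm:
  motion: {"x": [0,0,0,0,0,0,0,0,0],"y": [0,0,0,0,0,0,0,0,0],"z": [-0.0125,-0.025,-0.0375,-0.0625,-0.1,-0.15,-0.1875,-0.1875,-0.1875],"wx": [0,0,0,0,0,0,0,0,0],"wy": [0,0,0,0,0,0,0,0,0],"wz": [0,0,0,0,0,0,0,0,0],"jaw": [0,0,0,0,0,0,0,0,0]}

```text
time_s: 4.95
eef_pos: [0.5119, 0.2029, 0.2209]
eef_rot: [0.191, 0.715, 0.65, 0.175]
wrist_force: [0.3, 0.5, -0.1]
opening: 0.257
grasp_force: 64.4
```

```bash
python3 - <<'E'
from h import *
tgt('cr',.15)
a=imaging.camera("top");b=imaging.camera("side")
f=lambda im,x,y:cv2.resize(im[y-55:y+55,x-50:x+50],(400,440),interpolation=cv2.INTER_CUBIC)
cv2.imwrite("pics/g2.png",np.hstack([f(a,188,200),f(b,255,240)]))
E
```

```text
t 4.95 d [-0.3278 -0.0386  0.0245] rv [ 0.5183 -0.0908  0.3338] pos [0.5119 0.2029 0.2209] q [ 0.2641 -0.137   2.0439 -0.2572  0.7553  0.5035] F [ 0.2914  0.5281 -0.1199] op 0.257 g 64.4
```

View pics/g2.png

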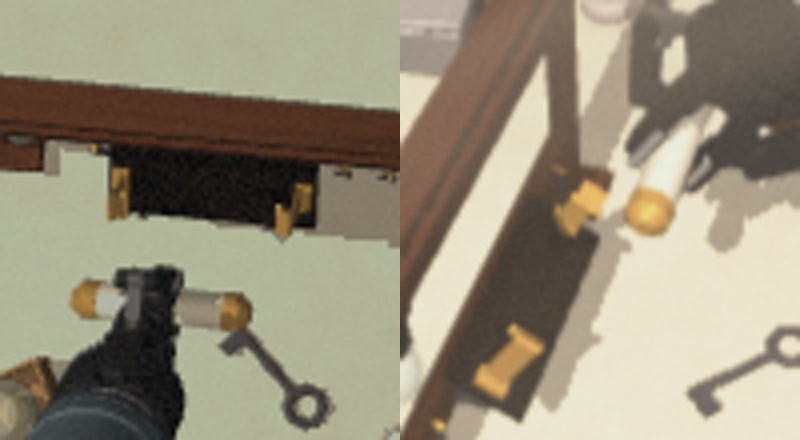

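The old lamp is out of the clips, held level (ends at about (87,300) and (235,312) in the top crop), holder empty. On to the cradle.

In the tool's units: -0.328 m / 0.8 = -0.41, -0.039 m / 0.8 = -0.0488, 0.518 rad / 1.5708 = 0.3298.

Emit:
jog_arm:
  motion: {"x": [-0.41,-0.41,-0.41,-0.41,-0.41,-0.41,-0.41,-0.41,-0.41],"y": [-0.0488,-0.0488,-0.0488,-0.0488,-0.0488,-0.0488,-0.0488,-0.0488,-0.0488],"z": [0.0313,0.0313,0.0313,0.0313,0.0313,0.0313,0.0313,0.0313,0.0313],"wx": [0.3298,0.3298,0.3298,0.3298,0.3298,0.3298,0.3298,0.3298,0.3298],"wy": [-0.0579,-0.0579,-0.0579,-0.0579,-0.0579,-0.0579,-0.0579,-0.0579,-0.0579],"wz": [0.2126,0.2126,0.2126,0.2126,0.2126,0.2126,0.2126,0.2126,0.2126],"jaw": [0,0,0,0,0,0,0,0,0]}

```text
time_s: 6.18
eef_pos: [0.4603, -0.1205, 0.1796]
eef_rot: [0.0, 0.843, 0.538, 0.0]
wrist_force: [-0.1, 0.3, -1.0]
opening: 0.258
grasp_force: 64.3
```

```bash
python3 -c "
from h import *
tgt('cr',.0)"
```

```text
t 6.175 d [-0.001   0.      0.1496] rv [ 0.0003 -0.0003  0.0012] pos [ 0.4603 -0.1205  0.1796] q [-0.5065  0.011   1.9016  0.0003  1.2286 -0.0714] F [-0.1187  0.348  -0.9962] op 0.258 g 64.3
```

In the tool's units: 0.142 m / 0.8 = 0.1775, 0.138 m / 0.8 = 0.1725.

Emit:
jog_arm:
  motion: {"x": [0,0,0,0,0,0,0],"y": [0,0,0,0,0,0,0],"z": [0.0625,0.125,0.1563,0.1725,0.1775,0.1775,0.1775],"wx": [0,0,0,0,0,0,0],"wy": [0,0,0,0,0,0,0],"wz": [0,0,0,0,0,0,0],"jaw": [0,0,0,0,0,0,0]}

```text
time_s: 7.05
eef_pos: [0.4612, -0.122, 0.0389]
eef_rot: [0.001, 0.843, 0.537, 0.001]
wrist_force: [-0.1, 0.0, -0.2]
opening: 0.261
grasp_force: 64.4
```

```bash
python3 - <<'E'
from h import *
tgt('cr',.0)
a=imaging.camera("top");b=imaging.camera("side")
f=lambda im,x,y:cv2.resize(im[y-55:y+55,x-50:x+50],(400,440),interpolation=cv2.INTER_CUBIC)
cv2.imwrite("pics/g3.png",np.hstack([f(a,298,234),f(b,302,200)]))
E
```

```text
t 7.05 d [ 0.     -0.0013  0.0089] rv [ 0.0028  0.     -0.0003] pos [ 0.4612 -0.122   0.0389] q [-0.5082  0.2423  1.9829  0.0002  0.9136 -0.0718] F [-0.0628  0.0348 -0.154 ] op 0.261 g 64.4
```

View pics/g3.png

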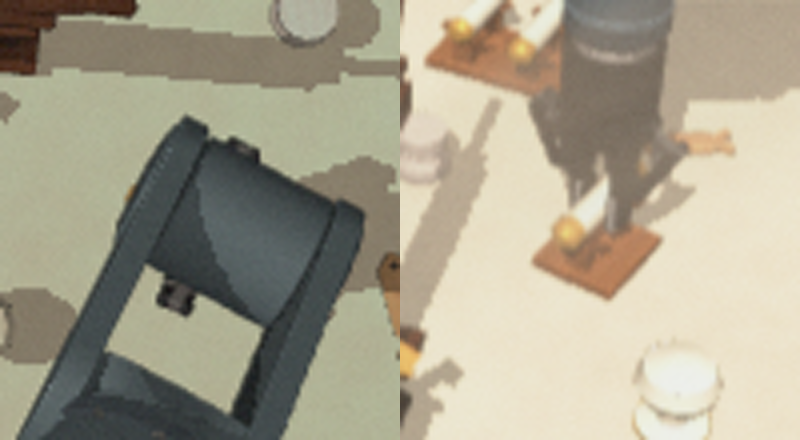

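The lamp hangs just above the cradle, aligned with its supports (near end at side-crop ~(570,228)). Lowering until contact.

In the tool's units: 0.008 m / 0.8 = 0.01, 0.006 m / 0.8 = 0.0075.

Emit:
jog_arm:
  motion: {"x": [0,0,0,0],"y": [0,0,0,0],"z": [0.0038,0.0075,0.01,0.01],"wx": [0,0,0,0],"wy": [0,0,0,0],"wz": [0,0,0,0],"jaw": [0,0,0,0]}

```text
time_s: 7.65
eef_pos: [0.4603, -0.1217, 0.0303]
eef_rot: [0.0, 0.843, 0.537, 0.0]
wrist_force: [-3.7, 1.2, 7.0]
opening: 0.26
grasp_force: 65.4
```

Emit:
jog_arm:
  motion: {"x": [0,0],"y": [0,0],"z": [0.0013,0.0013],"wx": [0,0],"wy": [0,0],"wz": [0,0],"jaw": [0,0]}

```text
time_s: 7.9
eef_pos: [0.4604, -0.1217, 0.0301]
eef_rot: [0.0, 0.843, 0.537, -0.0]
wrist_force: [-7.2, 2.2, 16.7]
opening: 0.26
grasp_force: 66.6
```

In the tool's units: -0.0015 m / 0.8 = -0.0019, -0.0005 m / 0.8 = -0.0006.

Emit:
jog_arm:
  motion: {"x": [0,0],"y": [-0.0019,-0.0019],"z": [-0.0006,-0.0006],"wx": [0,0],"wy": [0,0],"wz": [0,0],"jaw": [0,0]}

```text
time_s: 8.15
eef_pos: [0.4603, -0.1217, 0.0303]
eef_rot: [0.002, 0.843, 0.537, 0.001]
wrist_force: [1.0, 0.3, 7.2]
opening: 0.259
grasp_force: 65.0
```

Emit:
jog_arm:
  motion: {"x": [0,0,0,0,0],"y": [0,0,0,0,0],"z": [0,0,0,0,0],"wx": [0,0,0,0,0],"wy": [0,0,0,0,0],"wz": [0,0,0,0,0],"jaw": [0.3,0.36,0.45,0.55,0.55]}

```text
time_s: 8.78
eef_pos: [0.4587, -0.1208, 0.0291]
eef_rot: [0.0, 0.843, 0.537, 0.0]
wrist_force: [-0.2, 1.0, 0.0]
opening: 0.554
grasp_force: 0.0
```

Emit:
jog_arm:
  motion: {"x": [0,0,0,0,0],"y": [0,0,0,0,0],"z": [-0.0375,-0.1,-0.175,-0.25,-0.25],"wx": [0,0,0,0,0],"wy": [0,0,0,0,0],"wz": [0,0,0,0,0],"jaw": [0.55,0.55,0.55,0.55,0.55]}

```text
time_s: 9.4
eef_pos: [0.4617, -0.1225, 0.235]
eef_rot: [0.005, 0.843, 0.537, 0.003]
wrist_force: [0.3, 0.8, -1.2]
opening: 0.55
grasp_force: 0.0
```

```bash
python3 -c "
from h import *
tgt('new',.15)"
```

```text
t 9.4 d [-0.1962  0.1784  0.0572] rv [ 0.0116  0.0014 -0.1346] pos [ 0.4617 -0.1225  0.235 ] q [-0.5086 -0.054   1.8477  0.0002  1.3362 -0.072 ] F [ 0.2999  0.7723 -1.2001] op 0.55 g 0.0
```

In the tool's units: -0.196 m / 0.8 = -0.245, 0.178 m / 0.8 = 0.2225, -0.135 rad / 1.5708 = -0.0859.

Emit:
jog_arm:
  motion: {"x": [-0.245,-0.245,-0.245,-0.245,-0.245,-0.245,-0.245,-0.245],"y": [0.2225,0.2225,0.2225,0.2225,0.2225,0.2225,0.2225,0.2225],"z": [0.025,0.0713,0.0713,0.0713,0.0713,0.0713,0.0713,0.0713],"wx": [0,0,0,0,0,0,0,0],"wy": [0,0,0,0,0,0,0,0],"wz": [-0.0859,-0.0859,-0.0859,-0.0859,-0.0859,-0.0859,-0.0859,-0.0859],"jaw": [0.55,0.55,0.55,0.55,0.55,0.55,0.55,0.55]}

```text
time_s: 10.4
eef_pos: [0.5373, -0.3726, 0.1728]
eef_rot: [0.0, 0.805, 0.593, 0.0]
wrist_force: [0.5, -0.7, 0.3]
opening: 0.55
grasp_force: 0.0
```

```bash
python3 - <<'E'
from h import *
tgt('new',.0)
a=imaging.camera("top");b=imaging.camera("side");cv2.imwrite("pics/t4.png",a);cv2.imwrite("pics/s4.png",b)
f=lambda im,x,y:cv2.resize(im[y-55:y+55,x-50:x+50],(400,440),interpolation=cv2.INTER_CUBIC)
cv2.imwrite("pics/g4.png",np.hstack([f(a,310,220),f(b,295,190)]))
E
```

```text
t 10.4 d [-0.0022  0.0044  0.1428] rv [ 0.0008 -0.      0.0015] pos [ 0.5373 -0.3726  0.1728] q [-0.7876  0.4038  1.4476  0.0004  1.2894 -0.4873] F [ 0.5354 -0.6629  0.3397] op 0.55 g 0.0
```

View pics/g4.png

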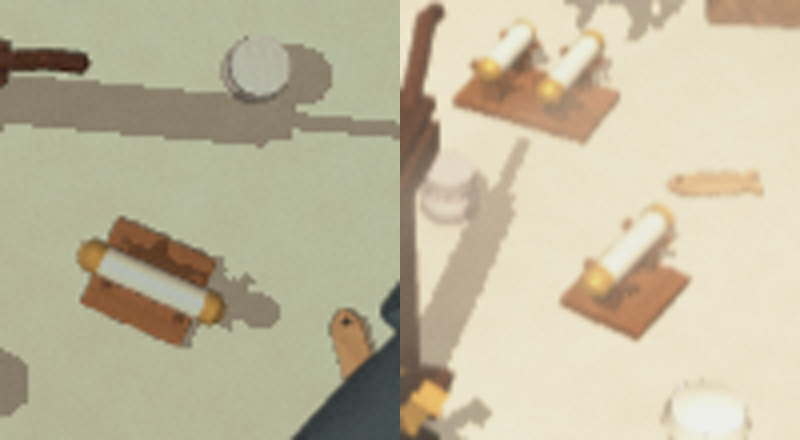

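Old lamp lies square in the cradle (top crop (90,255)–(210,305)); rack still holds both spares, long one in front. Going down on it.

In the tool's units: 0.1 m / 0.8 = 0.125, 0.08 m / 0.8 = 0.1.

Emit:
jog_arm:
  motion: {"x": [-0.0025,-0.0025,-0.0025,-0.0025,-0.0025],"y": [0.005,0.005,0.005,0.005,0.005],"z": [0.05,0.1,0.125,0.125,0.125],"wx": [0,0,0,0,0],"wy": [0,0,0,0,0],"wz": [0,0,0,0,0],"jaw": [0.55,0.55,0.55,0.55,0.55]}

```text
time_s: 11.12
eef_pos: [0.5415, -0.3777, 0.0743]
eef_rot: [0.002, 0.805, 0.593, 0.0]
wrist_force: [0.8, -0.2, 0.8]
opening: 0.55
grasp_force: 0.0
```

```bash
python3 -c "
from h import *
tgt('new',.0)"
```

```text
t 11.125 d [ 0.0016 -0.0011  0.0443] rv [0.0031 0.0013 0.0004] pos [ 0.5415 -0.3777  0.0743] q [-0.7886  0.5284  1.4874  0.0003  1.1224 -0.4873] F [ 0.768  -0.1915  0.7589] op 0.55 g 0.0
```

In the tool's units: 0.044 m / 0.8 = 0.055, 0.035 m / 0.8 = 0.0438.

Emit:
jog_arm:
  motion: {"x": [0.0013,0.0013,0.0013,0.0013,0.0013],"y": [0,0,0,0,0],"z": [0.025,0.0438,0.055,0.055,0.055],"wx": [0,0,0,0,0],"wy": [0,0,0,0,0],"wz": [0,0,0,0,0],"jaw": [0.55,0.55,0.55,0.55,0.55]}

```text
time_s: 11.75
eef_pos: [0.541, -0.3762, 0.0286]
eef_rot: [0.0, 0.805, 0.593, 0.0]
wrist_force: [1.0, -0.6, -0.7]
opening: 0.553
grasp_force: 0.0
```

```bash
python3 -c "
from h import *
tgt('new',.0)"
```

```text
t 11.75 d [ 0.0002 -0.0001 -0.0014] rv [0.0011 0.0002 0.0002] pos [ 0.541  -0.3762  0.0286] q [-0.7875  0.5906  1.5002  0.0004  1.0498 -0.4859] F [ 0.9511 -0.6047 -0.6758] op 0.553 g 0.0
```

Emit:
jog_arm:
  motion: {"x": [0,0,0,0],"y": [0,0,0,0],"z": [0,0,0,0],"wx": [0,0,0,0],"wy": [0,0,0,0],"wz": [0,0,0,0],"jaw": [0.4,0.32,0.3,0.3]}

```text
time_s: 12.25
eef_pos: [0.5414, -0.3763, 0.0289]
eef_rot: [0.001, 0.805, 0.593, 0.0]
wrist_force: [2.0, -0.6, 0.9]
opening: 0.3
grasp_force: 1.2
```

Emit:
jog_arm:
  motion: {"x": [0,0,0,0],"y": [0,0,0,0],"z": [0,0,0,0],"wx": [0,0,0,0],"wy": [0,0,0,0],"wz": [0,0,0,0],"jaw": [0.25,0.0,0.0,0.0]}

```text
time_s: 12.75
eef_pos: [0.5421, -0.3767, 0.0293]
eef_rot: [0.002, 0.805, 0.593, 0.001]
wrist_force: [5.1, -1.3, 1.9]
opening: 0.261
grasp_force: 58.5
```

```bash
python3 -c "
from h import *
tgt('new',.0)"
```

```text
t 12.75 d [ 0.0003 -0.0012 -0.0007] rv [0.0037 0.0009 0.0003] pos [ 0.5421 -0.3767  0.0293] q [-0.7871  0.5901  1.4994  0.001   1.0485 -0.486 ] F [ 5.053  -1.338   1.9237] op 0.261 g 58.5
```

Units first: shifts go in shares of 0.8 m and turns go in shares of 90 degrees. So -0.2 m / 0.8 = -0.25, -0.18 m / 0.8 = -0.225.

Emit:
jog_arm:
  motion: {"x": [0,0,0,0,0,0],"y": [0,0,0,0,0,0],"z": [-0.025,-0.075,-0.15,-0.225,-0.25,-0.25],"wx": [0,0,0,0,0,0],"wy": [0,0,0,0,0,0],"wz": [0,0,0,0,0,0],"jaw": [0,0,0,0,0,0]}

```text
time_s: 13.5
eef_pos: [0.5409, -0.3763, 0.2303]
eef_rot: [0.002, 0.805, 0.593, 0.0]
wrist_force: [-0.5, 0.2, -1.0]
opening: 0.262
grasp_force: 58.8
```

```bash
python3 -c "
from h import *
tgt('old',.20);tgt('new',.2)"
```

```text
t 13.5 d [ 0.5406 -0.2232 -0.0369] rv [-0.519   0.056  -0.2024] pos [ 0.5409 -0.3763  0.2303] q [-0.7877  0.3629  1.3831  0.0001  1.3925 -0.4859] F [-0.4813  0.1515 -1.0426] op 0.262 g 58.8
t 13.5 d [0.0003 0.     0.0003] rv [0.0028 0.0014 0.0001] pos [ 0.5409 -0.3763  0.2303] q [-0.7877  0.3629  1.3831  0.0001  1.3925 -0.4859] F [-0.4813  0.1515 -1.0426] op 0.262 g 58.8
```

In the tool's units: 0.53 m / 0.8 = 0.6625, 0.47 m / 0.8 = 0.5875, -0.519 rad / 1.5708 = -0.3304.

Emit:
jog_arm:
  motion: {"x": [0.0375,0.0875,0.15,0.2125,0.2875,0.3625,0.4375,0.5125,0.5875,0.6625],"y": [-0.0625,-0.125,-0.1875,-0.25,-0.2788,-0.2788,-0.2788,-0.2788,-0.2788,-0.2788],"z": [-0.025,-0.0463,-0.0463,-0.0463,-0.0463,-0.0463,-0.0463,-0.0463,-0.0463,-0.0463],"wx": [-0.0828,-0.1655,-0.2483,-0.3304,-0.3304,-0.3304,-0.3304,-0.3304,-0.3304,-0.3304],"wy": [0.0089,0.0178,0.0267,0.0357,0.0357,0.0357,0.0357,0.0357,0.0357,0.0357],"wz": [-0.0318,-0.0637,-0.0955,-0.1286,-0.1286,-0.1286,-0.1286,-0.1286,-0.1286,-0.1286],"jaw": [0,0,0,0,0,0,0,0,0,0]}

```text
time_s: 14.75
eef_pos: [0.4761, 0.1738, 0.2624]
eef_rot: [0.189, 0.715, 0.651, 0.173]
wrist_force: [1.1, -2.1, 0.3]
opening: 0.262
grasp_force: 59.0
```

Emit:
jog_arm:
  motion: {"x": [0,0],"y": [0,0],"z": [0,0],"wx": [0,0],"wy": [0,0],"wz": [0,0],"jaw": [0,0]}

```text
time_s: 15.0
eef_pos: [0.4758, 0.1715, 0.262]
eef_rot: [0.189, 0.715, 0.651, 0.172]
wrist_force: [-0.6, 0.3, -1.1]
opening: 0.263
grasp_force: 59.0
```

```bash
python3 -c "
from h import *
tgt('old',.12)"
```

```text
t 15.0 d [0.0357 0.0106 0.0813] rv [-0.0075 -0.0006  0.0014] pos [0.4758 0.1715 0.262 ] q [ 0.2036 -0.3138  2.0944 -0.1894  0.8727  0.382 ] F [-0.5971  0.2639 -1.1295] op 0.263 g 59.0
```

In the tool's units: 0.053 m / 0.8 = 0.0663, 0.036 m / 0.8 = 0.045, -0.006 rad / 1.5708 = -0.0038.

Emit:
jog_arm:
  motion: {"x": [0.045,0.045,0.045,0.045],"y": [0.0138,0.0138,0.0138,0.0138],"z": [0.0375,0.0663,0.0663,0.0663],"wx": [-0.0038,-0.0038,-0.0038,-0.0038],"wy": [0,0,0,0],"wz": [0,0,0,0],"jaw": [0,0,0,0]}

```text
time_s: 15.5
eef_pos: [0.5167, 0.2022, 0.2253]
eef_rot: [0.193, 0.715, 0.648, 0.176]
wrist_force: [-0.3, 1.0, -0.4]
opening: 0.26
grasp_force: 59.0
```

```bash
python3 - <<'E'
from h import *
R,c=tgt('old',.15)
rows(R,[0.5119,0.2029,0.2209])
a=imaging.camera("top");b=imaging.camera("side")
f=lambda im,x,y:cv2.resize(im[y-55:y+55,x-50:x+50],(400,440),interpolation=cv2.INTER_CUBIC)
n=np.hstack([f(a,188,200),f(b,255,240)]);cv2.imwrite("pics/g5.png",n)
o=cv2.imread("pics/g2.png")
for im in(o,n):
  hsv=cv2.cvtColor(im,cv2.COLOR_BGR2HSV);m=((hsv[...,0]>10)&(hsv[...,0]<28)&(hsv[...,1]>120)&(hsv[...,2]>60)).astype(np.uint8)
  k,l,s,ce=cv2.connectedComponentsWithStats(m)
  print([(s[i].tolist(),ce[i].round(1).tolist()) for i in range(1,k) if s[i,4]>350])
E
```

```text
t 15.5 d [ 0.0014 -0.0044  0.0005] rv [ 0.0042 -0.0001 -0.0037] pos [0.5167 0.2022 0.2253] q [ 0.2611 -0.1342  2.0334 -0.2574  0.7589  0.5027] F [-0.27    0.9677 -0.3552] op 0.26 g 59.0
t 15.5 d [ 0.0002 -0.0064  0.0013] rv [ 0.0042 -0.0001 -0.0037] pos [0.5167 0.2022 0.2253] q [ 0.2611 -0.1342  2.0334 -0.2574  0.7589  0.5027] F [-0.27    0.9677 -0.3552] op 0.26 g 59.0
[([64, 87, 72, 42, 808], [104.7, 110.0]), ([125, 90, 59, 46, 479], [161.4, 109.9]), ([109, 166, 21, 53, 933], [119.4, 192.4]), ([553, 179, 53, 57, 1548], [580.1, 206.1]), ([274, 183, 39, 53, 1053], [293.1, 208.1]), ([626, 191, 46, 43, 1495], [648.8, 211.9]), ([72, 282, 27, 36, 676], [85.1, 299.0]), ([221, 295, 30, 36, 859], [234.8, 312.7]), ([474, 325, 69, 74, 2271], [507.6, 362.8]), ([5, 362, 46, 48, 887], [33.7, 380.5])]
[([125, 90, 57, 29, 478], [158.9, 102.5]), ([270, 105, 36, 38, 362], [289.5, 121.7]), ([109, 166, 22, 53, 933], [119.5, 192.4]), ([555, 179, 52, 57, 1550], [580.3, 205.9]), ([620, 180, 45, 43, 1505], [642.1, 200.7]), ([274, 183, 40, 53, 1056], [293.2, 208.0]), ([73, 276, 26, 36, 677], [85.6, 293.3]), ([224, 289, 28, 35, 823], [236.5, 305.9]), ([474, 325, 70, 74, 2271], [507.7, 362.5]), ([6, 362, 44, 39, 794], [32.7, 378.2])]
```

View pics/g5.png

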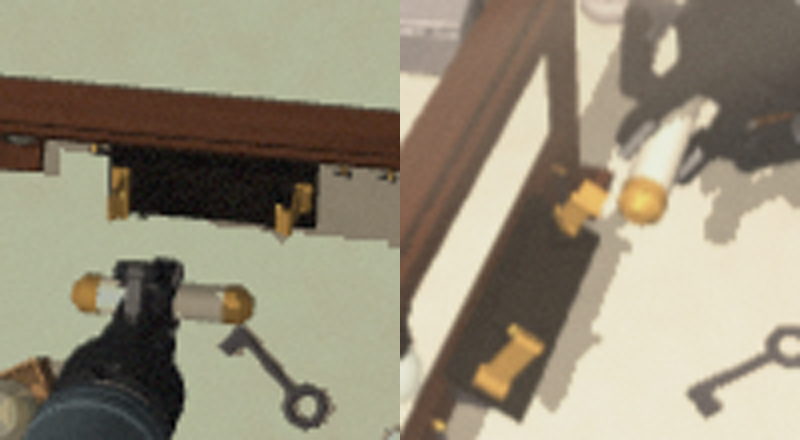

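New lamp sits in the gripper exactly as the old one did (tips at (85,293) and (236,306) versus (85,299) and (235,313), explained by the TCP difference). Settle, align, approach.

Emit:
jog_arm:
  motion: {"x": [0,0],"y": [0,0],"z": [0,0],"wx": [0,0],"wy": [0,0],"wz": [0,0],"jaw": [0,0]}

```text
time_s: 15.85
eef_pos: [0.5168, 0.204, 0.2255]
eef_rot: [0.192, 0.714, 0.649, 0.177]
wrist_force: [0.7, -1.2, 0.4]
opening: 0.261
grasp_force: 59.0
```

```bash
python3 -c "
from h import *
R,c=tgt('old',.06)"
```

```text
t 15.85 d [-0.0005 -0.0049  0.0908] rv [ 0.0051 -0.0019 -0.0014] pos [0.5168 0.204  0.2255] q [ 0.2642 -0.1331  2.0323 -0.2576  0.758   0.5032] F [ 0.6918 -1.1858  0.4462] op 0.261 g 59.0
```

In the tool's units: 0.09 m / 0.8 = 0.1125, 0.08 m / 0.8 = 0.1, 0.004 rad / 1.5708 = 0.0025.

Emit:
jog_arm:
  motion: {"x": [0,0,0,0,0,0],"y": [-0.0063,-0.0063,-0.0063,-0.0063,-0.0063,-0.0063],"z": [0.05,0.1,0.1125,0.1125,0.1125,0.1125],"wx": [0.0025,0.0025,0.0025,0.0025,0.0025,0.0025],"wy": [-0.0006,-0.0006,-0.0006,-0.0006,-0.0006,-0.0006],"wz": [0,0,0,0,0,0],"jaw": [0,0,0,0,0,0]}

```text
time_s: 16.6
eef_pos: [0.558, 0.2007, 0.1462]
eef_rot: [0.192, 0.714, 0.65, 0.176]
wrist_force: [0.3, -0.7, -0.9]
opening: 0.262
grasp_force: 59.0
```

```bash
python3 -c "
from h import *
q=status.get_obs()['eef_rot']
R,c=tgt('old',0);rows(R,[.5881,.1962,.0928])"
```

```text
t 16.6 d [-0.0011 -0.0008  0.0615] rv [ 0.0024 -0.0015 -0.0012] pos [0.558  0.2007 0.1462] q [ 0.2321  0.0736  2.0137 -0.2994  0.5716  0.5399] F [ 0.2598 -0.7428 -0.856 ] op 0.262 g 59.0
t 16.6 d [-0.0017 -0.0005  0.0615] rv [ 0.0024 -0.0015 -0.0012] pos [0.558  0.2007 0.1462] q [ 0.2321  0.0736  2.0137 -0.2994  0.5716  0.5399] F [ 0.2598 -0.7428 -0.856 ] op 0.262 g 59.0
```

In the tool's units: 0.038 m / 0.8 = 0.0475, 0.02 m / 0.8 = 0.025, 0.002 rad / 1.5708 = 0.0013.

Emit:
jog_arm:
  motion: {"x": [-0.0019,-0.0019,-0.0019,-0.0019],"y": [-0.0006,-0.0006,-0.0006,-0.0006],"z": [0.025,0.0475,0.0475,0.0475],"wx": [0.0013,0.0013,0.0013,0.0013],"wy": [-0.0006,-0.0006,-0.0006,-0.0006],"wz": [0,0,0,0],"jaw": [0,0,0,0]}

```text
time_s: 17.1
eef_pos: [0.5759, 0.1971, 0.1121]
eef_rot: [0.191, 0.715, 0.65, 0.174]
wrist_force: [-0.8, -0.9, 0.3]
opening: 0.263
grasp_force: 59.8
```

```bash
python3 -c "
from h import *
R,c=tgt('old',0)"
```

```text
t 17.1 d [0.0009 0.0007 0.0229] rv [-0.0013  0.0004 -0.0011] pos [0.5759 0.1971 0.1121] q [ 0.2159  0.1674  1.9925 -0.3224  0.5024  0.5569] F [-0.7853 -0.9233  0.2887] op 0.263 g 59.8
```

Emit:
jog_arm:
  motion: {"x": [0,0,0,0,0],"y": [0,0,0,0,0],"z": [0.0038,0.0075,0.0113,0.015,0.015],"wx": [0,0,0,0,0],"wy": [0,0,0,0,0],"wz": [0,0,0,0,0],"jaw": [0,0,0,0,0]}

```text
time_s: 17.73
eef_pos: [0.5818, 0.1968, 0.1014]
eef_rot: [0.191, 0.715, 0.65, 0.174]
wrist_force: [-3.0, 1.4, 1.0]
opening: 0.261
grasp_force: 60.3
```

```bash
python3 -c "
from h import *
R,c=tgt('old',0);print(status.get_obs()['torque'])"
```

```text
t 17.725 d [0.0007 0.0009 0.0106] rv [-0.0014 -0.     -0.0012] pos [0.5818 0.1968 0.1014] q [ 0.2121  0.1981  1.9837 -0.3314  0.4805  0.565 ] F [-2.9953  1.4164  1.0431] op 0.261 g 60.3
[ 0.0478  0.4071 -0.0673]
```

Contact with the clips is even; pressing on.

In the tool's units: 0.006 m / 0.8 = 0.0075, 0.003 m / 0.8 = 0.0038.

Emit:
jog_arm:
  motion: {"x": [0.0006,0.0006,0.0006],"y": [0.0006,0.0006,0.0006],"z": [0.0038,0.0075,0.0075],"wx": [0,0,0],"wy": [0,0,0],"wz": [0,0,0],"jaw": [0,0,0]}

```text
time_s: 18.1
eef_pos: [0.5854, 0.1967, 0.0955]
eef_rot: [0.191, 0.715, 0.65, 0.173]
wrist_force: [2.1, 2.2, -3.0]
opening: 0.262
grasp_force: 59.9
```

Emit:
jog_arm:
  motion: {"x": [0,0,0,0],"y": [0,0,0,0],"z": [0.0025,0.005,0.005,0.005],"wx": [0,0,0,0],"wy": [0,0,0,0],"wz": [0,0,0,0],"jaw": [0,0,0,0]}

```text
time_s: 18.6
eef_pos: [0.588, 0.1964, 0.0931]
eef_rot: [0.191, 0.715, 0.65, 0.174]
wrist_force: [4.1, -1.1, 0.1]
opening: 0.263
grasp_force: 59.9
```

```bash
python3 -c "
from h import *
R,c=tgt('old',0);rows(R,[.5881,.1962,.0928]);print(status.get_obs()['torque'])"
```

```text
t 18.6 d [ 0.0005 -0.0002  0.0003] rv [-0.0007  0.0001 -0.0017] pos [0.588  0.1964 0.0931] q [ 0.2088  0.2246  1.9736 -0.34    0.4636  0.5727] F [ 4.1033 -1.1177  0.0793] op 0.263 g 59.9
t 18.6 d [-0.0002  0.      0.0003] rv [-0.0007  0.0001 -0.0017] pos [0.588  0.1964 0.0931] q [ 0.2088  0.2246  1.9736 -0.34    0.4636  0.5727] F [ 4.1033 -1.1177  0.0793] op 0.263 g 59.9
[ 0.2511 -0.3098  0.0795]
```

In the tool's units: 0.001 m / 0.8 = 0.0013.

Emit:
jog_arm:
  motion: {"x": [0,0],"y": [0,0],"z": [0.0013,0.0013],"wx": [0,0],"wy": [0,0],"wz": [0,0],"jaw": [0,0]}

```text
time_s: 18.85
eef_pos: [0.5883, 0.1963, 0.0925]
eef_rot: [0.191, 0.715, 0.65, 0.174]
wrist_force: [1.0, -1.8, 4.8]
opening: 0.259
grasp_force: 60.5
```

Emit:
jog_arm:
  motion: {"x": [0,0],"y": [0,0],"z": [0.0013,0.0013],"wx": [0,0],"wy": [0,0],"wz": [0,0],"jaw": [0,0]}

```text
time_s: 19.1
eef_pos: [0.5887, 0.1963, 0.0917]
eef_rot: [0.191, 0.715, 0.65, 0.174]
wrist_force: [-2.1, -2.3, 6.3]
opening: 0.263
grasp_force: 60.8
```

```bash
python3 -c "
from h import *
R,c=tgt('old',0);print(-R[:,2]@status.get_obs()['wrist_force'],status.get_obs()['torque'])"
```

```text
t 19.1 d [ 0.0004 -0.0002 -0.0012] rv [-0.0007  0.0003 -0.0013] pos [0.5887 0.1963 0.0917] q [ 0.2085  0.2285  1.9723 -0.3419  0.4612  0.5741] F [-2.1492 -2.3326  6.2658] op 0.263 g 60.8
6.386407278657579 [ 0.2032 -0.0711  0.0085]
```

In the tool's units: 0.0015 m / 0.8 = 0.0019, 0.001 m / 0.8 = 0.0013.

Emit:
jog_arm:
  motion: {"x": [0,0,0],"y": [0,0,0],"z": [0.0013,0.0019,0.0019],"wx": [0,0,0],"wy": [0,0,0],"wz": [0,0,0],"jaw": [0,0,0]}

```text
time_s: 19.48
eef_pos: [0.589, 0.1963, 0.0915]
eef_rot: [0.191, 0.715, 0.65, 0.174]
wrist_force: [-15.4, -3.3, 21.6]
opening: 0.26
grasp_force: 62.9
```

```bash
python3 -c "
from h import *
R,c=tgt('old',0);print(-R[:,2]@status.get_obs()['wrist_force'],status.get_obs()['torque'])"
```

```text
t 19.475 d [ 0.0004 -0.0003 -0.0016] rv [-0.0007  0.0008 -0.0008] pos [0.589  0.1963 0.0915] q [ 0.2087  0.2296  1.9716 -0.3434  0.4611  0.5752] F [-15.4122  -3.274   21.58  ] op 0.26 g 62.9
26.20671516532616 [-0.1623  0.5602 -0.261 ]
```

Firmly home: 26 N with no further travel. Relax, release, withdraw.

In the tool's units: -0.0015 m / 0.8 = -0.0019.

Emit:
jog_arm:
  motion: {"x": [0,0],"y": [0,0],"z": [-0.0019,-0.0019],"wx": [0,0],"wy": [0,0],"wz": [0,0],"jaw": [0,0]}

```text
time_s: 19.73
eef_pos: [0.5887, 0.1964, 0.0918]
eef_rot: [0.191, 0.715, 0.65, 0.174]
wrist_force: [-3.1, -1.7, 8.1]
opening: 0.262
grasp_force: 60.6
```

Emit:
jog_arm:
  motion: {"x": [0,0,0,0,0,0],"y": [0,0,0,0,0,0],"z": [0,0,0,0,0,0],"wx": [0,0,0,0,0,0],"wy": [0,0,0,0,0,0],"wz": [0,0,0,0,0,0],"jaw": [0.3,0.36,0.45,0.6,0.6,0.6]}

```text
time_s: 20.48
eef_pos: [0.5883, 0.1964, 0.0908]
eef_rot: [0.191, 0.715, 0.65, 0.174]
wrist_force: [0.4, -0.2, 0.5]
opening: 0.598
grasp_force: 0.0
```

Emit:
jog_arm:
  motion: {"x": [0,0,0,0,0,0,0,0],"y": [0,0,0,0,0,-0.0625,-0.125,-0.125],"z": [-0.025,-0.075,-0.15,-0.225,-0.3,-0.35,-0.35,-0.35],"wx": [0,0,0,0,0,0,0,0],"wy": [0,0,0,0,0,0,0,0],"wz": [0,0,0,0,0,0,0,0],"jaw": [0.6,0.6,0.6,0.6,0.6,0.6,0.6,0.6]}

```text
time_s: 21.48
eef_pos: [0.36, 0.218, 0.2817]
eef_rot: [0.19, 0.714, 0.651, 0.173]
wrist_force: [-0.2, 0.1, 0.2]
opening: 0.604
grasp_force: 0.0
```

```bash
python3 - <<'E'
from h import *
a=imaging.camera("top");b=imaging.camera("side");cv2.imwrite("pics/t6.png",a);cv2.imwrite("pics/s6.png",b)
cv2.imwrite("pics/g6.png",np.hstack([cv2.resize(im[y-60:y+60,x-50:x+50],(400,480),interpolation=cv2.INTER_CUBIC) for im,x,y in((a,188,195),(b,245,250))]))
for n,f in(("top",("pics/top0.png","pics/t6.png")),("side",("pics/side0.png","pics/s6.png"))):
    for g in f:
        for w in white(cv2.imread(g),(165,180,212,212) if n=="top" else (225,225,265,285),35): print(g,*w)
E
```

```text
pics/top0.png [188.1237 195.8247] [187.9662 195.8884] [26.2364  2.2814] (26.335399627685547, 3.681758165359497) 97
pics/t6.png [188.3131 195.8384] [188.0795 195.7452] [26.2356  2.7616] (26.380565643310547, 3.7686526775360107) 99
pics/side0.png [242.4609 251.5781] [242.4828 251.2069] [  9.8276 -22.931 ] (5.25225830078125, 24.948225021362305) 128
pics/s6.png [242.5177 251.4894] [242.7842 251.1747] [ 10.2055 -22.4521] (5.876001834869385, 24.662654876708984) 141
pics/s6.png [258.0476 273.7177] [255.5 270. ] [ 0. 28.] (28.0, 17.0) 294
```

View pics/g6.png

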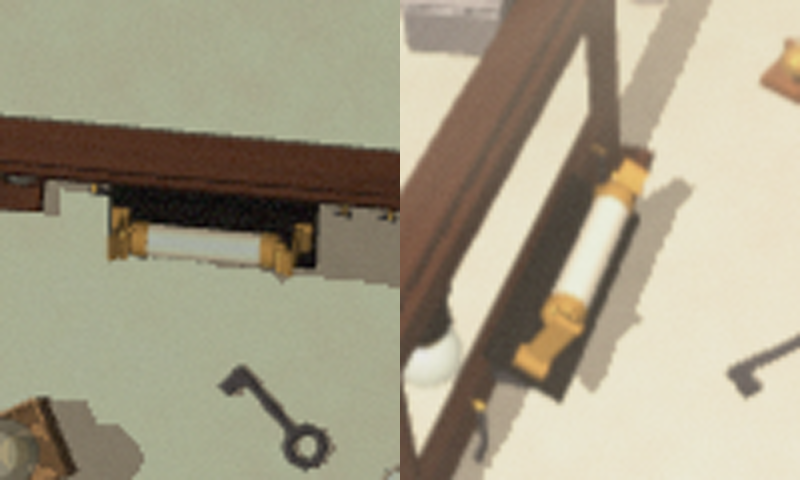

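The new lamp is seated where the old one was: its centroid is (188.3,195.8) against (188.1,195.8) in the top view, and (242.5,251.5) against (242.5,251.6) in the side view. The gripper is clear, so I'm handing in.

Emit:
jog_arm:
  motion: {"x": [0,0],"y": [0,0],"z": [0,0],"wx": [0,0],"wy": [0,0],"wz": [0,0],"jaw": [0.6,0.6]}

```text
time_s: 21.82
eef_pos: [0.364, 0.2177, 0.2842]
eef_rot: [0.191, 0.715, 0.649, 0.173]
wrist_force: [0.7, 0.1, -0.0]
opening: 0.6
grasp_force: 0.0
```

```bash
python3 -c "
from bench import ctrl, imaging, status, workorder
print(workorder.hand_in())"
```

```text
the job is handed in; nothing more can be done
None
```

The old lamp is in the cradle, the new full-length lamp is snapped home and released, and the job was handed in at 21.8 s; no verdict was returned.

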